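# Dock the vial tray under the camera

### The arm

A 7-joint arm with a two-finger parallel gripper is mounted at the origin on a cart in front of the work surface, level with it; the furniture and walls round the work are solid. World frame = base frame: x ahead of the robot, y to its left, z up, the work surface at z = 0. Lengths are in mm, angles in rad, forces in N, time in s.
With the tool pointing down it reaches from about 425 to 950 mm from the base axis. Payload 4.7 kg.
Tool frame: the origin (TCP) lies on the centre line of the jaws, within the pads' length; the fingertips stand bot.nose_length ahead of it and the grasp point (between the pads) is the TCP (bot.nose_length is the distance from the TCP to the fingertips, in mm); z points along the fingers, y is the line along which they close (so a half turn about z gives the same grasp; the last joint's range is limited). The gripper opens to 85 mm and grips with 20 to 120 N. Pads are 22 mm wide; open, the fingers measure 114 mm over their backs; the gripper's body (76 mm by 85 mm) begins 54 mm behind the grasp point. The pads swing forward as they close: fully open they stand 13 mm farther back than shut.
Start: joints at [-1.199, 0.469, -0.049, 1.532, 0.024, 1.141, -0.082], TCP at [263.317, 621.539, 250.335] pointing down, gripper open.
Joint ranges: [-2.59, 2.59], [-0.33, 1.99], [-1.39, 1.29], [0.1, 2.45], [-1.04, 4.18], [0.21, 1.99], [-2.66, 2.66]. Speed limits (rad/s): [2.57, 2.57, 3.14, 3.14, 3.14, 3.14, 3.14].

### API

Orientations are given as [roll, pitch, yaw] about the fixed x, y, z axes, in that order (R = Rz(yaw) Ry(pitch) Rx(roll)).
In Python, from station import readout, camera, finish_job, find_in, outline_of, tip_of, bot gives the robot as it stands. The module is installed in compiled form; this text tells all that it offers.
- The arm moves only by the tool step_arm, never from a script. Its argument "rows" is a list of rows, each a list of 6 numbers: the shift along the tool's x, y, z in units of 40 mm (1.0 is 40 mm), then the turn, a rotation vector about the tool's x, y, z in rad. A call has exactly 10 rows; each row shifts and turns the commanded pose from where the row before left it, along the tool's axes as they then stand; what a row does not reach is not made up. A row lasts 1/8 s, in which the tool goes at most 62.5 mm and 10.7 degrees, less where a joint would pass 70% of its speed; a pose out of reach is approached as far as the arm can. A call is refused whole if a number of a shift passes 1 or a number of a turn 0.188, either way. A call with a gripper value outside its range is refused whole. "jaw" is the closure, from 0 (fully open) to 1 (shut), set as the call begins (left out, the last holds). The fingers move at their own pace and stop on an object; "newtons" is the grip in N (left out, the last holds). Time passes only in rows, so rows that do not move let the fingers close, or fill a call up. It gives the time, the measured TCP pose, the force, the opening and the grip force at its end, in the units of the state.
- readout.get_obs(): the state, without advancing time (a new reading comes with each control period).
- camera(name): name is "scene" or "top"; returns a dict with "color" (420x560x3 uint8, blue, green, red), "fx", "fy", "cx", "cy" (pixels), "R" (3x3) and "t" (3): a world point X has camera coordinates R X + t. Camera axes: x right, y down, z forward; pixel columns grow to the right and rows downward; lengths in mm; the calibration is good to about 2 mm. A picture is of the moment at which its call begins. There is no depth.
- finish_job(): hands the job in; it is judged then, once.
Trained networks look in a picture, given as the dict that the camera call returned (one of the last four; its "shot" number tells which), for a name from the list of things; names that differ only in an ending like _2 or _b are one class to them, and where a whole thing is asked for, a point or a joint stands for the part that bears it (a point fixed in the world has none). Each returns a list of dicts, best first, with "p" (0 to 1); they miss things now and then, are a little off and sometimes report something else, mostly with a low value. They report only what shows in the picture. A call takes as long as a camera call. They do not tell look-alikes from the thing itself.
- find_in(picture, query): "at" ([x, y, z] in mm, in world coordinates, good to about 4 mm: the middle of the surface that is visible of it).
- outline_of(picture, query): "mask" (420x560 bool, what is visible of it).
- tip_of(picture, query): "at" ([x, y, z] in mm, in world coordinates, good to about 4 mm: a listed point, or the origin of a listed thing).
The state is a dict: "time_s": time; "joint_positions": joint angles; "qvel": joint speeds; "tau": joint torques, N m; "position": TCP position; "tcp_rot": TCP orientation; "ft_force": force on the tool from outside, world axes, zero at the start; "wrist_torque": the same for the moment, N m; "grip_width": finger opening in mm; "finger_force": force on a finger pad.
Only numpy, scipy, OpenCV 4.12 (cv2) and the standard library are available. Lean on these libraries where they do the work, as an engineer would, in place of code of your own. Each camera call takes 0.05 s, during which the arm holds its last target. There are 200 camera calls.

### The job

Slide the small card tray of vials along the bench into the docking bay under the camera, between its two rails and right home against the rubber buffers, then swing the turn latch with the red peg fully shut behind it. Nothing is to be picked up: push with the fingers, keep the tray flat on the bench, and leave the bottles and glassware round about where they stand.

Things in the scene. Friction and masses are not known exactly. Their poses are not given: they have to be found in the camera images.
- tray: Loose card tray of white-capped vials: 125 mm along its x, 90 mm along its y, 0.25 to 0.5 kg. Origin at the centre of its underside. Long walls and -x end wall 34 mm high, +x end wall 40 mm; vial caps rise to 54 mm (look only, not solid). It starts outside the bay's mouth, up to 50 mm to the -y side of the bay's centre line and turned up to 0.35 rad, its +x end roughly towards the bay.
- dock: The docking bay, screwed to the bench. Origin, on the bench: where the tray's centre belongs when seated. Its +x runs into the bay (the way the tray goes in), y across it. Two aluminium rails 22 mm high, 95 mm apart inside, run from x = -29 mm to the rear stop; in front of them lead-ins flare out by 30 degrees to a mouth 124 mm wide at x = -55 mm.
- mouth (a point): Middle of the bay's open mouth between the tips of the lead-ins, 11 mm above the bench, axes as the dock's.
- stop (a point): Middle of the rear stop's face, between its two rubber buffers, 22 mm above the bench, at x = +63.5 mm in the dock's frame; axes as the dock's. The stop is 42 mm high. Behind it a camera stands on a column 0.32 m high; the camera's head reaches back over the bay to x = +30 mm and is nowhere lower than 0.20 m.
- latch_pivot (a point): On the latch's upright pivot, beside the mouth on the dock's -y side, 22 mm above the bench, axes as the dock's. The pivot block is 24 mm wide across y and 13 mm high.
- latch_peg (a point): Middle of the upright red peg near the latch's free end, 43 mm above the bench, 76 mm from the pivot, measured along the arm. The peg is 15 mm thick and its top 55 mm above the bench; the steel arm that carries it is 12 mm thick, from 15 to 29 mm above the bench.
- latch (a joint): Turn latch, in rad. 0 = shut: the arm lies along the dock's +y, across the mouth, about 5 mm behind a seated tray. It opens by swinging back out of the bay: at 1.57 the arm points along the dock's -x, at 2.1 (its stop) somewhat outwards. Stiff: it stays where it is left and takes about 1 N at the peg. It cannot shut over a tray that is not home.
- beaker: Empty glass beaker, 78 x 88 x 94 mm, origin at the centre of its underside. Stands alone near the bench's front edge, either on the robot's side of the bay or well to the left of the tray. Leave alone.
- amber: Amber glass bottle with a black cap, 48 mm thick, 114 mm high, origin at the centre of its underside. Stands alone near the bench's front edge, either on the robot's side of the bay or well to the left of the tray. Leave alone.
- wash_bottle: White squeeze bottle with a red cap, 68 mm thick, 150 mm high, origin at the centre of its underside. Stands beyond the bay, beside the grey pillar. Leave alone.
Not all that is in view belongs to the job. Leave any green look-alike of the tray alone.

How it is judged:
By the outcome, as a careful person would: the job done as asked, in the order asked, and still so for the second after the job is handed in, with the robot touching nothing.
It also fails if it takes over 67 s, if anything falls off the work surface, if the arm or the gripper's body presses on something with over 40 N, if the wrist force passes 120 N, or if a joint passes its speed limit or range.

## Working session

There is one attempt and no reset: what is moved stays moved. The work goes in short steps, Python scripts to look and compute and a tool call to move; the robot and the scene stay as the last step left them, time stands still between calls to the robot, and variables do not carry over. Pictures are saved under pics/ and viewed, at most 10 in all, crops included, and the job is handed in when it is done.

Besides the shell and the picture viewer there is one more tool, called by a JSON object that holds its "name" and its "arguments". step_arm: Moves the arm, as the interface text tells. Its arguments: {"type":"object","properties":{"rows":{"type":"array"},"jaw":{"type":"number"},"newtons":{"type":"number"}},"required":["rows"]}

```bash
mkdir -p pics; cat > h.py <<'E'
from station import *
import numpy as np, cv2
def show(names, pic, fs=(tip_of,)):
    for n in names:
        for f in fs:
            try: r=f(pic,n)
            except Exception as e: print(n,e); continue
            print(f.__name__,n,[(np.round(d['at']).tolist(),round(d['p'],2)) for d in r[:3]])
def proj(p,X):
    c=np.array(p['R'])@np.array(X,float)+np.array(p['t']); return p['fx']*c[0]/c[2]+p['cx'],p['fy']*c[1]/c[2]+p['cy']
def ray(p,u,v,z):
    R=np.array(p['R']);t=np.array(p['t']);o=-R.T@t;d=R.T@np.array([(u-p['cx'])/p['fx'],(v-p['cy'])/p['fy'],1]);return o+d*(z-o[2])/d[2]
E
python3 - <<'E'
from h import *
print(bot.nose_length); o=readout.get_obs(); print({k:np.round(v,3) for k,v in o.items()})
N=['tray','dock','mouth','stop','latch_pivot','latch_peg','beaker','amber','wash_bottle']
for n in ('scene','top'):
    p=camera(n); cv2.imwrite(f'pics/{n}0.png',p['color']); print(n); show(N,p)
E
```

```text
19.0
{'time_s': np.float64(0.0), 'joint_positions': array([-1.199,  0.469, -0.049,  1.534,  0.024,  1.141, -0.082]), 'qvel': array([ 0.001, -0.   ,  0.001,  0.   ,  0.   ,  0.   ,  0.   ]), 'tau': array([ 0.0000e+00, -5.1032e+01, -4.7000e-02, -2.3772e+01,  1.1000e-02,
        8.0000e-03,  0.0000e+00]), 'position': array([263.13 , 620.989, 249.25 ]), 'tcp_rot': array([-3.14 ,  0.   ,  2.741]), 'ft_force': array([0.984, 0.241, 0.119]), 'wrist_torque': array([-0.011,  0.002,  0.024]), 'finger_force': np.float64(0.0), 'grip_width': np.float64(85.659)}
scene
call tray [([550.0, 94.0, 1.0], 0.95), ([400.0, 233.0, 4.0], 0.77)]
call dock [([581.0, -190.0, -2.0], 0.97)]
call mouth []
call stop [([583.0, -253.0, 25.0], 0.74)]
call latch_pivot []
call latch_peg [([473.0, -47.0, 43.0], 0.73)]
call beaker [([400.0, -230.0, -0.0], 0.55)]
call amber [([400.0, 405.0, -2.0], 0.89)]
call wash_bottle [([741.0, -182.0, -2.0], 0.65)]
top
call tray [([550.0, 94.0, -3.0], 0.8), ([396.0, 239.0, 2.0], 0.59)]
call dock []
call mouth []
call stop [([584.0, -254.0, 20.0], 0.84)]
call latch_pivot [([498.0, -120.0, 23.0], 0.95)]
call latch_peg [([470.0, -45.0, 46.0], 0.48)]
call beaker [([400.0, -230.0, -5.0], 0.56)]
call amber [([394.0, 405.0, 3.0], 0.79)]
call wash_bottle [([742.0, -186.0, 1.0], 0.93)]
```

View pics/scene0.png

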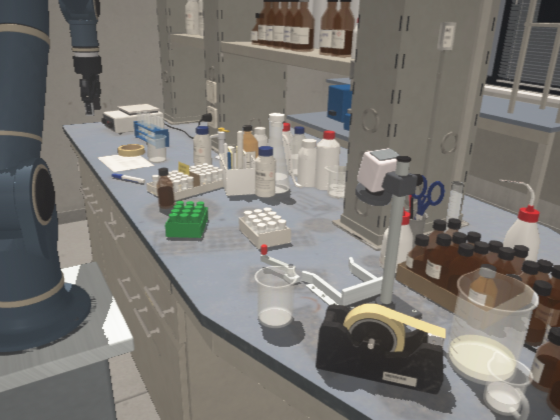

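View pics/top0.png

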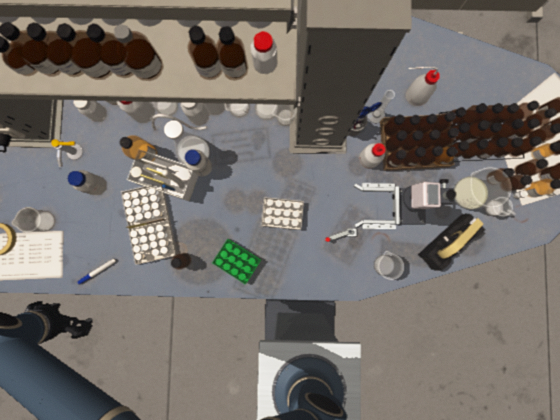

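The top view shows two candidates for the tray. The white-capped one at px (284,213) is alone, just outside the bay mouth, and fits the description. The green one at px (237,261) is the look-alike, and the double racks at px (145,220) are clutter. The bay is at px (380,207), opening to the left. The red peg is at px (328,239) with the latch swung open. The beaker is at px (390,264) and the amber bottle at px (181,261). Next I'll refine the poses and confirm them in one crop.

```bash
cat >> h.py <<'E'
from scipy.optimize import minimize
def traymask(p):
    r=outline_of(p,'tray')
    best=[m['mask'] for m in r]
    return best
def sil(p,x,y,a,up=4):
    c,s=np.cos(a),np.sin(a); P=[]
    for dx,dy,z in [(-62.5,-45,0),(-62.5,45,0),(62.5,-45,0),(62.5,45,0),(-62.5,-45,34),(-62.5,45,34),(62.5,-45,40),(62.5,45,40)]:
        P.append(proj(p,(x+c*dx-s*dy,y+s*dx+c*dy,z)))
    for dx in(-45,45):
        for dy in (-28,28): P.append(proj(p,(x+c*dx-s*dy,y+s*dx+c*dy,54)))
    return cv2.convexHull(np.float32(P))
def fit(ps,ms,x0):
    def cost(q):
        t=0
        for p,m in zip(ps,ms):
            h=sil(p,*q); im=np.zeros((420*4,560*4),np.uint8); cv2.fillConvexPoly(im,np.int32(np.round((h+.5)*4*16)),1,shift=4)
            a=cv2.resize(im.astype(np.float32),(560,420),interpolation=cv2.INTER_AREA); t+=np.abs(a-m).sum()
        return t
    b=None
    for a in np.arange(-.45,.46,.15):
        r=minimize(cost,[x0[0],x0[1],x0[2]+a],method='Nelder-Mead',options=dict(initial_simplex=[[x0[0],x0[1],x0[2]+a],[x0[0]+6,x0[1],x0[2]+a],[x0[0],x0[1]+6,x0[2]+a],[x0[0],x0[1],x0[2]+a+.1]],maxiter=120))
        if b is None or r.fun<b.fun:b=r
    return b
def tray(x0):
    ps=[camera('scene'),camera('top')];ms=[]
    for p in ps:
        u=proj(p,(x0[0],x0[1],20)); c=[m for m in traymask(p) if m[max(0,int(u[1])-8):int(u[1])+8,max(0,int(u[0])-8):int(u[0])+8].mean()>.5]
        if c: ms.append(c[0])
        else: print('no mask',p['shot']); ms.append(None)
    pm=[(p,m) for p,m in zip(ps,ms) if m is not None]
    for p,m in pm: print('single',np.round(fit([p],[m],x0).x,3))
    r=fit(*zip(*pm),x0); print('joint',np.round(r.x,3),r.fun,[int(m.sum()) for _,m in pm]); return r.x,ps,ms
E
python3 - <<'E'
from h import *
N=['dock','stop','mouth','latch_pivot','latch_peg']
x,ps,ms=tray((550,94,-1.57))
for p in ps: show(N,p)
p=ps[1]
for k,q in enumerate(ps):
    pass
im=p['color'][130:290,210:450]; im=cv2.resize(im,None,fx=3.3,fy=3.3,interpolation=cv2.INTER_CUBIC)
h=(sil(p,*x)-[210,130]+.5)*3.3; cv2.polylines(im,[np.int32(h)],True,(255,0,255),1)
# dock model: rails inner edges z=22
for D,col in(((582,-190,-1.571),(0,255,0)),):
    c,s=np.cos(D[2]),np.sin(D[2])
    for sg in(-1,1):
        L=[proj(p,(D[0]+c*a-s*b*sg,D[1]+s*a+c*b*sg,22)) for a,b in((-55,62),(-29,47.5),(63.5,47.5))]
        cv2.polylines(im,[np.int32((np.array(L)-[210,130]+.5)*3.3)],False,col,1)
cv2.imwrite('pics/crop1.png',im)
E
```

```text
single [551.493  98.446  -1.684]
single [550.422  94.159  -1.647]
joint [550.543  95.153  -1.661] 173.375 [1469, 1161]
call dock [([581.0, -187.0, -4.0], 0.95), ([500.0, -118.0, 23.0], 0.45)]
call stop [([585.0, -253.0, 22.0], 0.92), ([584.0, -187.0, -2.0], 0.33)]
call mouth []
call latch_pivot [([501.0, -117.0, 23.0], 0.89)]
call latch_peg [([472.0, -48.0, 44.0], 0.6)]
call dock [([552.0, 95.0, -4.0], 0.61)]
call stop [([583.0, -253.0, 20.0], 0.74), ([400.0, -233.0, -2.0], 0.32), ([739.0, -188.0, 2.0], 0.18)]
call mouth []
call latch_pivot [([496.0, -115.0, 26.0], 0.64), ([396.0, 406.0, -4.0], 0.61)]
call latch_peg [([472.0, -50.0, 46.0], 0.43)]
```

View pics/crop1.png

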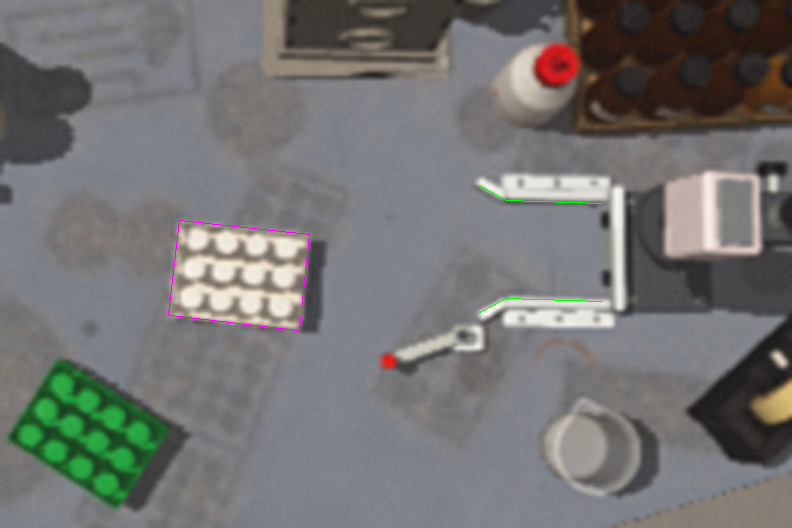

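The crop confirms it. The white tray is at world (550.5, 95) with yaw −1.66, and its fitted outline is tight. The bay's axis runs along world −y at x≈582, and the green rail overlay lies on the rails. The peg is at (472,−48) with the latch at about 1.9 rad.

Plan: square the tray up by pushing its side in +x, push it from behind in −y, then push the peg.

{"name": "step_arm", "arguments": {"rows": [[0,0,0,0,0,-0.134],[0,0,0,0,0,-0.134],[0,0,0,0,0,-0.134],[-0.4,-1,0,0,0,0],[-0.4,-1,0,0,0,0],[-0.4,-1,0,0,0,0],[-0.4,-1,0,0,0,0],[-0.4,-1,0,0,0,0],[-0.4,-1,0,0,0,0],[-0.4,-1,0,0,0,0]], "jaw": 0.41, "newtons": 40}}

```text
time_s: 2.95
position: [376.2, 340.3, 250.6]
tcp_rot: [3.141, 0.001, -3.14]
ft_force: [0.5, -0.2, 0.6]
grip_width: 50.1
finger_force: 0.0
```

{"name": "step_arm", "arguments": {"rows": [[-0.37,-1,0,0,0,0],[-0.37,-1,0,0,0,0],[-0.37,-1,0,0,0,0],[-0.37,-1,0,0,0,0],[-0.37,-1,0,0,0,0],[-0.37,-1,0,0,0,0],[0,-0.1,1,0,0,0],[0,0,1,0,0,0],[0,0,1,0,0,0],[0,0,1,0,0,0]]}}

```text
time_s: 4.2
position: [465.1, 97.9, 89.5]
tcp_rot: [3.141, 0.001, -3.14]
ft_force: [0.4, 0.6, -0.3]
grip_width: 50.6
finger_force: 0.0
```

{"name": "step_arm", "arguments": {"rows": [[0,0,0.6,0,0,0],[0,0,0.6,0,0,0],[0,0,0.4,0,0,0],[-0.2,0,0,0,0,0],[-0.2,0,0,0,0,0],[-0.12,0,0,0,0,0],[-0.12,0,0,0,0,0],[-0.12,0,0,0,0,0],[-0.12,0,0,0,0,0],[-0.12,0,0,0,0,0]]}}

```text
time_s: 5.45
position: [504.3, 97.5, 26.1]
tcp_rot: [-3.141, -0.002, -3.141]
ft_force: [-2.7, -0.6, 1.4]
grip_width: 50.3
finger_force: 1.2
```

{"name": "step_arm", "arguments": {"rows": [[-0.1,0,0,0,0,0],[-0.1,0,0,0,0,0],[-0.1,0,0,0,0,0],[-0.1,0,0,0,0,0],[-0.05,0,0,0,0,0],[0,0,0,0,0,0],[0.2,0,0,0,0,0],[0.5,0,0,0,0,0],[0,0,0,0,0,0],[0,0,0,0,0,0]]}}

```text
time_s: 6.7
position: [495.8, 98.0, 26.7]
tcp_rot: [3.141, 0.002, -3.14]
ft_force: [0.1, 0.6, -0.2]
grip_width: 50.2
finger_force: 0.0
```

```bash
python3 - <<'E'
from h import *
x,ps,ms=tray((582,95,-1.57))
p=ps[1]
# dock centre from rail brightness profile in top view
g=p['color'].astype(float).mean(2)
for col in (366,374,382,390): print(col,[int(v) for v in g[178:236,col]])
E
```

```text
single [585.098  98.849  -1.828]
single [581.699  97.935  -1.553]
joint [583.984  99.251  -1.728] 622.0625 [1254, 860]
366 [128, 124, 118, 121, 155, 216, 219, 216, 217, 224, 231, 216, 139, 98, 132, 142, 142, 140, 139, 141, 137, 139, 140, 140, 140, 141, 139, 141, 139, 141, 142, 142, 141, 140, 134, 131, 128, 127, 125, 122, 114, 140, 202, 230, 209, 166, 224, 232, 226, 227, 197, 146, 130, 132, 131, 132, 128, 124]
374 [117, 116, 116, 115, 134, 188, 230, 233, 228, 215, 224, 218, 155, 104, 130, 141, 139, 140, 137, 138, 139, 140, 139, 139, 138, 140, 140, 137, 138, 139, 137, 141, 137, 141, 139, 137, 137, 137, 136, 136, 134, 140, 183, 226, 211, 175, 231, 235, 233, 233, 209, 149, 132, 135, 139, 134, 128, 125]
382 [117, 117, 120, 119, 134, 186, 231, 232, 223, 197, 221, 221, 173, 111, 128, 142, 140, 140, 140, 140, 142, 138, 140, 141, 142, 138, 141, 138, 139, 139, 137, 138, 138, 137, 138, 137, 138, 137, 138, 135, 134, 141, 177, 225, 219, 170, 170, 227, 233, 236, 236, 167, 133, 138, 134, 129, 131, 134]
390 [115, 119, 117, 117, 124, 163, 193, 177, 206, 217, 224, 221, 180, 104, 101, 135, 139, 139, 139, 138, 138, 139, 139, 137, 138, 139, 138, 138, 138, 139, 136, 140, 139, 139, 139, 141, 141, 140, 142, 142, 141, 133, 161, 220, 221, 188, 182, 199, 168, 191, 221, 164, 134, 138, 139, 140, 139, 139]
```

```bash
python3 - <<'E'
from h import *
p=camera('top'); g=p['color'].astype(float).mean(2)
def cross(v,lo,hi,lev,rev=False):
    r=range(hi-1,lo-1,-1) if rev else range(lo,hi)
    for i in r:
        if (v[i]-lev)*(v[i+1]-lev)<=0: return i+(lev-v[i])/(v[i+1]-v[i])
for c in range(364,393,4):
    a=cross(g[:,c],186,193,180,True); b=cross(g[:,c],217,223,180)
    A=ray(p,c,a,0);B=ray(p,c,b,0); print(c,round(a,1),round(b,1),A[:2].round(1),B[:2].round(1),((A+B)/2)[:2].round(1))
im=p['color'][130:290,210:450]; cv2.imwrite('pics/crop2.png',cv2.resize(im,None,fx=3.3,fy=3.3,interpolation=cv2.INTER_CUBIC))
E
```

```text
364 189.4 219.7 [ 635.8 -168.6] [ 537.4 -169.2] [ 586.6 -168.9]
368 189.5 219.7 [ 635.7 -181.6] [ 537.7 -182. ] [ 586.7 -181.8]
372 189.5 219.8 [ 635.8 -194.5] [ 537.4 -194.9] [ 586.6 -194.7]
376 189.7 219.9 [ 635.5 -207.5] [ 537.5 -207.8] [ 586.5 -207.6]
380 189.8 220.0 [ 635.5 -220.4] [ 537.4 -220.6] [ 586.4 -220.5]
384 189.9 220.1 [ 635.7 -233.4] [ 537.6 -233.5] [ 586.6 -233.4]
388 190.0 220.3 [ 635.5 -246.3] [ 537.2 -246.3] [ 586.3 -246.3]
392 189.9 220.3 [ 636.2 -259.3] [ 537.4 -259.2] [ 586.8 -259.2]
```

View pics/crop2.png

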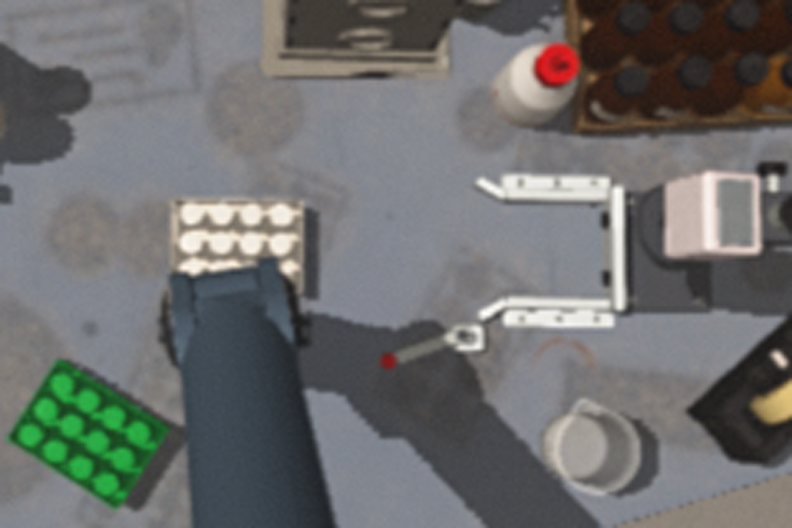

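The side push squared up the tray: it is at about (582, 98) and parallel to the rails, with its near edge at crop px (170–300, 290). The bay centre is at x≈584.5. Now I'll move round behind it.

{"name": "step_arm", "arguments": {"rows": [[0,0,-0.8,0,0,0],[0,0,-0.8,0,0,0],[0,0,-0.8,0,0,0],[-0.73,0.8,0,0,0,0],[-0.73,0.8,0,0,0,0],[-0.73,0.8,0,0,0,0],[0,0,0,0,0,0.1745],[0,0,0,0,0,0.1745],[0,0,0,0,0,0.1745],[0,0,0,0,0,0.1745]]}}

```text
time_s: 8.2
position: [582.3, 193.9, 122.1]
tcp_rot: [-3.141, -0.0, 2.439]
ft_force: [-0.1, -0.3, -0.1]
grip_width: 50.5
finger_force: 0.0
```

{"name": "step_arm", "arguments": {"rows": [[0,0,0,0,0,0.1745],[0,0,0,0,0,0.1745],[0,0,0,0,0,0.1745],[0,0,0,0,0,0.1745],[0,0,0,0,0,0.1745],[0,0,0,0,0,0],[0,0,0.6,0,0,0],[0,0,0.6,0,0,0],[0,0,0,0,0,0],[0,0,0,0,0,0]]}}

```text
time_s: 9.45
position: [582.9, 193.9, 75.1]
tcp_rot: [3.14, -0.0, 1.573]
ft_force: [0.2, 0.5, -0.1]
grip_width: 50.5
finger_force: 0.0
```

{"name": "step_arm", "arguments": {"rows": [[0,0,0.6,0,0,0],[0,0.04,0.6,0,0,0],[-0.2,0,0,0,0,0],[-0.2,0,0,0,0,0],[-0.1,0,0,0,0,0],[-0.15,0,0,0,0,0],[-0.2,0,0,0,0,0],[-0.2,0,0,0,0,0],[-0.2,0,0,0,0,0],[-0.2,0,0,0,0,0]]}}

```text
time_s: 10.7
position: [583.8, 135.4, 26.2]
tcp_rot: [-3.141, -0.0, 1.572]
ft_force: [-0.0, 2.7, 1.9]
grip_width: 50.7
finger_force: 1.6
```

{"name": "step_arm", "arguments": {"rows": [[-0.2,0,0,0,0,0],[-0.2,0,0,0,0,0],[-0.2,0,0,0,0,0],[-0.2,0,0,0,0,0],[-0.2,0,0,0,0,0],[-0.2,0,0,0,0,0],[-0.2,0,0,0,0,0],[-0.2,0,0,0,0,0],[-0.2,0,0,0,0,0],[-0.1,0,0,0,0,0]]}}

```text
time_s: 11.95
position: [583.9, 59.0, 26.2]
tcp_rot: [-3.141, 0.0, 1.571]
ft_force: [0.6, 2.4, 1.1]
grip_width: 50.3
finger_force: 1.4
```

```bash
python3 - <<'E'
from h import *
o=readout.get_obs(); y=o['position'][1]-76; print(o['position'],o['ft_force'],y)
x,ps,ms=tray((583,y,-1.57))
im=ps[1]['color'][130:290,210:450]; cv2.imwrite('pics/crop3.png',cv2.resize(im,None,fx=3.3,fy=3.3,interpolation=cv2.INTER_CUBIC))
E
```

```text
[583.91289815  58.9646662   26.22360472] [0.57071239 2.39665719 1.12327948] -17.035333801034987
single [577.947 -10.707  -1.578]
single [575.699 -17.25   -1.548]
joint [576.582 -14.583  -1.561] 659.875 [1855, 689]
```

View pics/crop3.png

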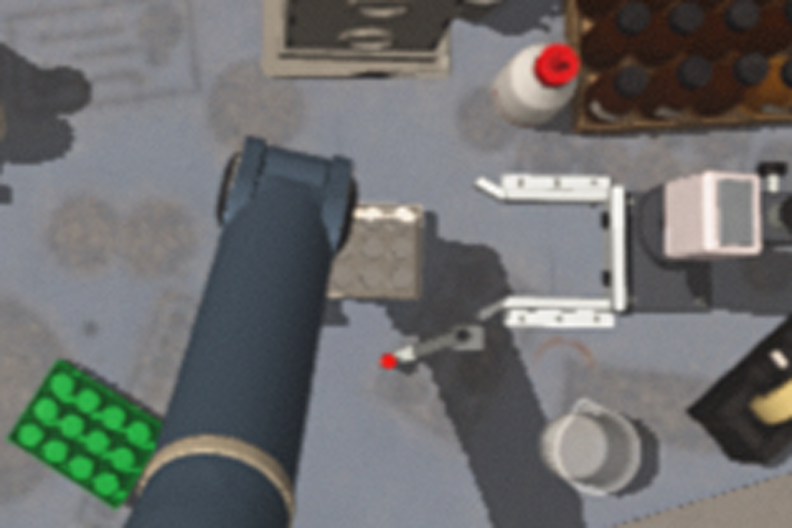

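The tray is square to the bay and sits about 5 mm to the low-x side. Its front edge is at crop px (420, 207–299), against rails at rows 200–300. I'll steer it slightly in +x and continue into the lead-in.

{"name": "step_arm", "arguments": {"rows": [[-0.2,0.03,0,0,0,0],[-0.2,0.03,0,0,0,0],[-0.2,0.03,0,0,0,0],[-0.2,0.03,0,0,0,0],[-0.2,0,0,0,0,0],[-0.2,0,0,0,0,0],[-0.2,0,0,0,0,0],[-0.2,0,0,0,0,0],[-0.2,0,0,0,0,0],[-0.1,0,0,0,0,0]]}}

```text
time_s: 13.4
position: [588.9, -16.8, 26.3]
tcp_rot: [3.142, 0.0, 1.571]
ft_force: [0.4, 1.8, 0.7]
grip_width: 50.5
finger_force: 1.0
```

```bash
python3 - <<'E'
from h import *
o=readout.get_obs(); y=o['position'][1]-76; print(o['position'],o['ft_force'],y)
x,ps,ms=tray((583,y,-1.57))
a=cv2.resize(ps[1]['color'][150:270,290:440],None,fx=4,fy=4,interpolation=cv2.INTER_CUBIC)
u=proj(ps[0],(583,-100,20)); u0,v0=int(u[0])-75,int(u[1])-60
b=cv2.resize(ps[0]['color'][v0:v0+120,u0:u0+150],None,fx=4,fy=4,interpolation=cv2.INTER_CUBIC)
im=cv2.resize(np.hstack([a,b]),(800,320),interpolation=cv2.INTER_AREA) if a.shape==b.shape else a
cv2.imwrite('pics/crop4.png',im)
E
```

```text
[588.93688837 -16.81932444  26.34818546] [0.39552462 1.82907317 0.66922582] -92.81932444105631
no mask 11
single [584.974 -85.556  -1.537]
joint [584.974 -85.556  -1.537] 195.5 [2002]
```

View pics/crop4.png

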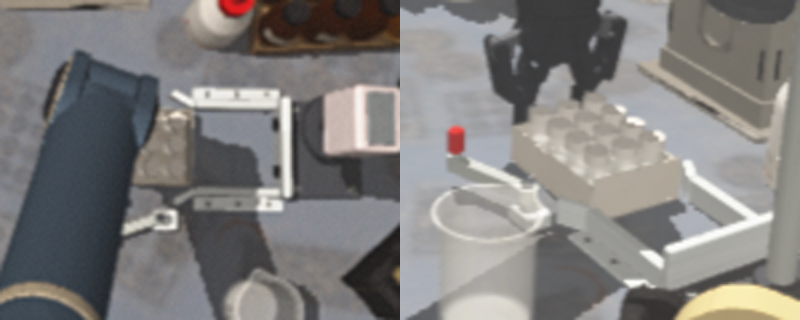

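The tray is entering between the lead-ins: in the left panel its front is at px (190, 108–185), centred between the rails. I'll keep pushing.

{"name": "step_arm", "arguments": {"rows": [[-0.2,0,0,0,0,0],[-0.2,0,0,0,0,0],[-0.2,0,0,0,0,0],[-0.2,0,0,0,0,0],[-0.2,0,0,0,0,0],[-0.2,0,0,0,0,0],[-0.2,0,0,0,0,0],[-0.2,0,0,0,0,0],[-0.2,0,0,0,0,0],[-0.1,0,0,0,0,0]]}}

```text
time_s: 14.85
position: [589.0, -92.9, 26.3]
tcp_rot: [-3.142, 0.0, 1.571]
ft_force: [-0.1, 3.2, 0.4]
grip_width: 50.4
finger_force: 1.3
```

{"name": "step_arm", "arguments": {"rows": [[-0.1,0,0,0,0,0],[-0.1,0,0,0,0,0],[-0.1,0,0,0,0,0],[-0.05,0,0,0,0,0],[-0.05,0,0,0,0,0],[-0.03,0,0,0,0,0],[0,0,0,0,0,0],[0,0,0,0,0,0],[0,0,0,0,0,0],[0,0,0,0,0,0]]}}

```text
time_s: 16.1
position: [589.1, -109.4, 26.3]
tcp_rot: [3.141, 0.0, 1.572]
ft_force: [1.1, 1.4, 0.6]
grip_width: 51.0
finger_force: 0.7
```

{"name": "step_arm", "arguments": {"rows": [[-0.04,0,0,0,0,0],[-0.04,0,0,0,0,0],[-0.04,0,0,0,0,0],[0,0,0,0,0,0],[0,0,0,0,0,0],[0,0,0,0,0,0],[0,0,0,0,0,0],[0,0,0,0,0,0],[0,0,0,0,0,0],[0,0,0,0,0,0]]}}

```text
time_s: 17.35
position: [588.9, -114.4, 26.2]
tcp_rot: [-3.141, 0.0, 1.572]
ft_force: [-0.4, -0.9, 0.2]
grip_width: 50.3
finger_force: 0.0
```

{"name": "step_arm", "arguments": {"rows": [[-0.04,0,0,0,0,0],[-0.04,0,0,0,0,0],[-0.04,0,0,0,0,0],[0,0,0,0,0,0],[0,0,0,0,0,0],[0,0,0,0,0,0],[0,0,0,0,0,0],[0,0,0,0,0,0],[0,0,0,0,0,0],[0,0,0,0,0,0]]}}

```text
time_s: 18.6
position: [589.0, -117.3, 26.2]
tcp_rot: [-3.141, -0.002, 1.573]
ft_force: [-0.7, 5.3, 1.4]
grip_width: 50.3
finger_force: 2.6
```

```bash
python3 - <<'E'
from h import *
o=readout.get_obs(); print(o['position'],o['ft_force'])
x,ps,ms=tray((584,-188,-1.57)); 
for p in ps: show(['stop','latch_pivot','latch_peg','tray'],p)
u=proj(ps[0],(583,-170,20)); u0,v0=int(u[0])-85,int(u[1])-70
cv2.imwrite('pics/crop5.png',cv2.resize(ps[0]['color'][v0:v0+120,u0:u0+160],None,fx=5,fy=5,interpolation=cv2.INTER_CUBIC))
E
```

```text
[ 589.01866566 -117.31338953   26.18565161] [-0.65933828  5.29460099  1.43923461]
no mask 13
single [ 598.676 -151.692   -1.676]
joint [ 598.676 -151.692   -1.676] 582.1875 [1728]
call stop [([585.0, -253.0, 20.0], 0.97)]
call latch_pivot [([501.0, -118.0, 26.0], 0.61)]
call latch_peg [([473.0, -51.0, 45.0], 0.81)]
call tray [([400.0, 235.0, 3.0], 0.97), ([580.0, -191.0, -2.0], 0.86)]
call stop [([582.0, -254.0, 21.0], 0.83)]
call latch_pivot []
call latch_peg [([471.0, -46.0, 46.0], 0.6)]
call tray [([393.0, 238.0, 2.0], 0.71), ([585.0, -194.0, 2.0], 0.65), ([391.0, 404.0, 3.0], 0.58)]
```

View pics/crop5.png

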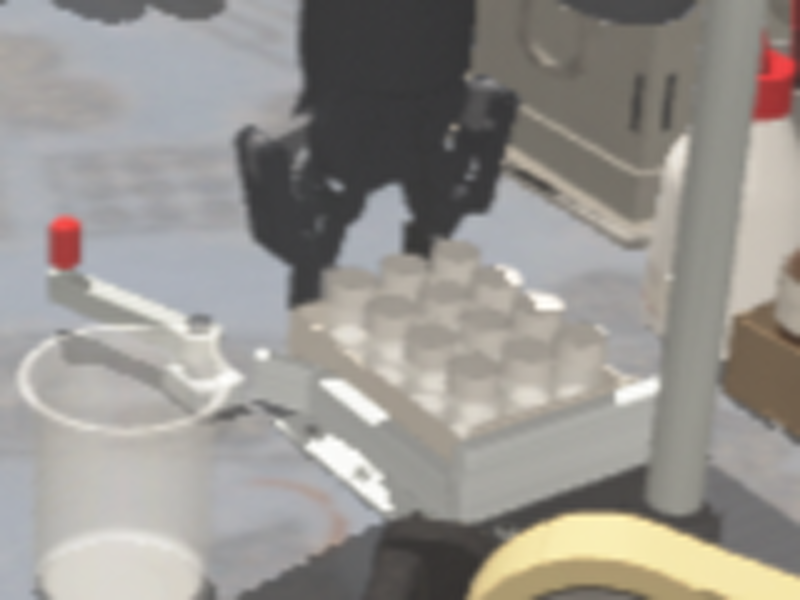

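The tray looks home against the stop: its far end, at crop px (460–640, 400–520), meets the stop, and the force is rising. I'll press a bit more to confirm, then retreat and lift.

{"name": "step_arm", "arguments": {"rows": [[-0.03,0,0,0,0,0],[-0.03,0,0,0,0,0],[-0.03,0,0,0,0,0],[0,0,0,0,0,0],[0,0,0,0,0,0],[0,0,0,0,0,0],[0,0,0,0,0,0],[0,0,0,0,0,0],[0,0,0,0,0,0],[0,0,0,0,0,0]]}}

```text
time_s: 20.45
position: [589.0, -117.4, 26.2]
tcp_rot: [-3.139, -0.007, 1.575]
ft_force: [-0.8, 11.6, 3.7]
grip_width: 50.6
finger_force: 5.6
```

Force rose with no travel, so the tray is home. Now I'll retreat, lift and go to the outer side of the peg.

{"name": "step_arm", "arguments": {"rows": [[0.1,0,0,0,0,0],[0.3,0,0,0,0,0],[0.6,0,0,0,0,0],[0,0,-1,0,0,0],[0,0,-1,0,0,0],[0,0,-1,0,0,0],[0.18,-0.95,0,0,0,0],[0.18,-0.95,0,0,0,0],[0.18,-0.95,0,0,0,0],[0.18,-0.95,0,0,0,0]]}}

```text
time_s: 21.7
position: [435.9, -54.3, 146.3]
tcp_rot: [3.141, 0.001, 1.571]
ft_force: [0.7, -0.6, 0.4]
grip_width: 50.3
finger_force: 0.0
```

{"name": "step_arm", "arguments": {"rows": [[0,0,0,0,0,0],[0,0,0,0,0,0],[0,0,0,0,0,0],[0,0,0,0,0,0],[0,0,0,0,0,0],[0,0,0,0,0,0],[0,0,0,0,0,0],[0,0,0,0,0,0],[0,0,0,0,0,0],[0,0,0,0,0,0]], "jaw": 1}}

```text
time_s: 22.95
position: [437.0, -53.9, 146.3]
tcp_rot: [3.142, -0.0, 1.572]
ft_force: [-0.1, 0.3, -0.3]
grip_width: 0.1
finger_force: 0.0
```

```bash
python3 - <<'E'
from h import *
o=readout.get_obs(); print(o['position'],o['ft_force'],o['joint_positions'].round(2))
for n in('scene','top'): show(['latch_peg','tray','stop','latch_pivot'],camera(n))
x,ps,ms=tray((584,-188,-1.57))
E
```

```text
[437.01890046 -53.86908354 146.27987102] [-0.05939924  0.27863165 -0.29274626] [-0.45  0.24  0.56  2.2  -0.19  0.74  0.24]
call latch_peg [([472.0, -47.0, 43.0], 0.7), ([585.0, -189.0, -3.0], 0.24)]
call tray [([398.0, 235.0, 6.0], 0.81), ([582.0, -189.0, -1.0], 0.6)]
call stop [([584.0, -255.0, 23.0], 0.88)]
call latch_pivot [([500.0, -115.0, 27.0], 0.66)]
call latch_peg [([472.0, -47.0, 46.0], 0.38)]
call tray [([587.0, -192.0, -2.0], 0.67), ([394.0, 239.0, 2.0], 0.56)]
call stop [([585.0, -252.0, 22.0], 0.69)]
call latch_pivot [([496.0, -119.0, 25.0], 0.71)]
single [ 599.444 -154.012   -1.65 ]
single [ 582.688 -190.738   -1.561]
joint [ 584.84  -185.33    -1.603] 998.125 [1723, 1194]
```

{"name": "step_arm", "arguments": {"rows": [[0.06,0,0.74,0,0,0],[0.06,0,0.74,0,0,0],[0.06,0,0.74,0,0,0],[0,0.15,0,0,0,0],[0,0.15,0,0,0,0],[0,0.15,0,0,0,0],[0.03,0.15,0,0,0,0],[0.03,0.15,0,0,0,0],[0,0.15,0,0,0,0],[0,0.1,0,0,0,0]]}}

```text
time_s: 24.9
position: [477.4, -44.2, 57.5]
tcp_rot: [3.141, 0.0, 1.572]
ft_force: [-1.7, 1.0, -0.3]
grip_width: 0.1
finger_force: 0.6
```

```bash
python3 - <<'E'
from h import *
o=readout.get_obs(); print(o['position'],o['ft_force'])
for n in('scene','top'):
    p=camera(n);show(['latch_peg'],p)
    if n=='scene': u=proj(p,(500,-60,40));u0,v0=int(u[0])-60,int(u[1])-50;cv2.imwrite('pics/crop6.png',cv2.resize(p['color'][v0:v0+100,u0:u0+130],None,fx=4,fy=4,interpolation=cv2.INTER_CUBIC))
E
```

```text
[477.42924893 -44.23236151  57.46884565] [-1.73211882  0.95373721 -0.25339804]
call latch_peg [([500.0, -44.0, 44.0], 0.48)]
call latch_peg [([737.0, -185.0, 1.0], 0.64)]
```

View pics/crop6.png

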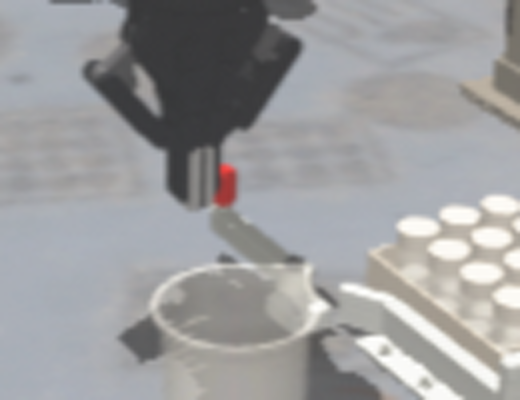

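The peg is being pushed: it shows at crop px (228,185) against the fingers, with the latch arm below. I'll follow the arc.

{"name": "step_arm", "arguments": {"rows": [[0,0.14,0,0,0,0],[0,0.14,0,0,0,0],[-0.02,0.14,0,0,0,0],[-0.04,0.14,0,0,0,0],[-0.05,0.14,0,0,0,0],[-0.07,0.14,0,0,0,0],[-0.08,0.14,0,0,0,0],[-0.1,0.14,0,0,0,0],[-0.11,0.14,0,0,0,0],[-0.1,0.1,0,0,0,0]]}}

```text
time_s: 26.35
position: [531.8, -67.3, 57.5]
tcp_rot: [3.141, 0.0, 1.572]
ft_force: [-0.6, 1.7, 0.8]
grip_width: -0.0
finger_force: 0.5
```

{"name": "step_arm", "arguments": {"rows": [[0,-0.25,0,0,0,0],[0.5,-0.1,0,0,0,0],[0.5,0,0,0,0,0],[0,0.5,0,0,0,0],[0,0.5,0,0,0,0],[0,0,0,0,0,0],[0,0,0,0,0,0],[0,0,0,0,0,0],[0,0,0,0,0,0],[0,0,0,0,0,0]]}}

```text
time_s: 27.6
position: [557.2, -26.9, 57.5]
tcp_rot: [-3.142, -0.0, 1.572]
ft_force: [-0.5, -1.0, -0.1]
grip_width: 0.4
finger_force: 0.0
```

```bash
python3 - <<'E'
from h import *
o=readout.get_obs(); print(o['position'],o['ft_force'])
for n in('scene','top'): show(['latch_peg'],camera(n))
E
```

```text
[557.15024294 -26.92236434  57.52581543] [-0.47999261 -0.96148388 -0.08797672]
call latch_peg [([556.0, -66.0, 45.0], 0.51)]
call latch_peg []
```

{"name": "step_arm", "arguments": {"rows": [[-0.25,0.05,0,0,0,0],[-0.25,0.05,0,0,0,0],[-0.13,0.08,0,0,0,0],[-0.13,0.08,0,0,0,0],[-0.13,0.06,0,0,0,0],[-0.13,0.05,0,0,0,0],[-0.13,0.04,0,0,0,0],[-0.13,0.03,0,0,0,0],[-0.13,0.02,0,0,0,0],[-0.1,0,0,0,0,0]]}}

```text
time_s: 29.05
position: [576.6, -87.6, 57.7]
tcp_rot: [3.141, -0.0, 1.572]
ft_force: [1.0, 2.1, -0.1]
grip_width: 0.1
finger_force: 0.7
```

{"name": "step_arm", "arguments": {"rows": [[-0.08,0,0,0,0,0],[-0.08,0,0,0,0,0],[-0.06,0,0,0,0,0],[-0.04,0,0,0,0,0],[-0.04,0,0,0,0,0],[0,0,0,0,0,0],[0,0,0,0,0,0],[0,0,0,0,0,0],[0,0,0,0,0,0],[0,0,0,0,0,0]]}}

```text
time_s: 30.3
position: [575.8, -98.5, 57.4]
tcp_rot: [-3.141, -0.001, 1.573]
ft_force: [-0.3, 4.6, -0.5]
grip_width: -0.2
finger_force: 2.6
```

{"name": "step_arm", "arguments": {"rows": [[-0.04,0,0,0,0,0],[-0.04,0,0,0,0,0],[-0.04,0,0,0,0,0],[0,0,0,0,0,0],[0,0,0,0,0,0],[0,0,0,0,0,0],[0,0,0,0,0,0],[0,0,0,0,0,0],[0,0,0,0,0,0],[0,0,0,0,0,0]]}}

```text
time_s: 31.55
position: [575.8, -98.9, 57.3]
tcp_rot: [-3.139, -0.007, 1.575]
ft_force: [-1.5, 12.7, 3.1]
grip_width: -0.1
finger_force: 6.3
```

The latch is against its stop: 12.7 N with no travel. I'll retreat, lift and check.

{"name": "step_arm", "arguments": {"rows": [[0.15,0,0,0,0,0],[0.5,0,0,0,0,0],[0.5,0,0,0,0,0],[0,0,-1,0,0,0],[0,0,-1,0,0,0],[0,0,-1,0,0,0],[1,0,0,0,0,0],[1,0,0,0,0,0],[1,0,0,0,0,0],[0,0,0,0,0,0]]}}

```text
time_s: 32.8
position: [575.2, 67.2, 177.0]
tcp_rot: [-3.141, -0.001, 1.58]
ft_force: [0.7, -0.9, -0.5]
grip_width: 0.1
finger_force: 0.0
```

```bash
python3 - <<'E'
from h import *
o=readout.get_obs(); print(o['position'],o['ft_force'])
P=[]
for n in('scene','top'):
    p=camera(n);P.append(p);show(['latch_peg','latch_pivot','tray','stop','beaker','wash_bottle'],p)
a=cv2.resize(P[1]['color'][160:250,320:420],(400,360),interpolation=cv2.INTER_CUBIC)
u=proj(P[0],(575,-170,20));u0,v0=int(u[0])-50,int(u[1])-45
b=cv2.resize(P[0]['color'][v0:v0+90,u0:u0+100],(400,360),interpolation=cv2.INTER_CUBIC)
cv2.imwrite('pics/crop7.png',np.hstack([a,b]))
E
```

```text
[575.20380939  67.22824664 177.04974481] [ 0.6849975  -0.87817628 -0.48275296]
call latch_peg [([575.0, -116.0, 45.0], 0.7)]
call latch_pivot [([500.0, -115.0, 25.0], 0.78)]
call tray [([400.0, 235.0, 3.0], 0.84), ([582.0, -192.0, -3.0], 0.75), ([501.0, -116.0, 24.0], 0.68)]
call stop [([582.0, -252.0, 22.0], 0.95)]
call beaker [([399.0, -227.0, 2.0], 0.94)]
call wash_bottle [([742.0, -181.0, -2.0], 0.95)]
call latch_peg []
call latch_pivot [([496.0, -119.0, 24.0], 0.63)]
call tray [([584.0, -193.0, -0.0], 0.9), ([397.0, 237.0, 2.0], 0.73)]
call stop [([586.0, -255.0, 23.0], 0.7)]
call beaker [([402.0, -229.0, -3.0], 0.79)]
call wash_bottle [([739.0, -183.0, 2.0], 0.82), ([497.0, -120.0, 27.0], 0.43)]
```

View pics/crop7.png

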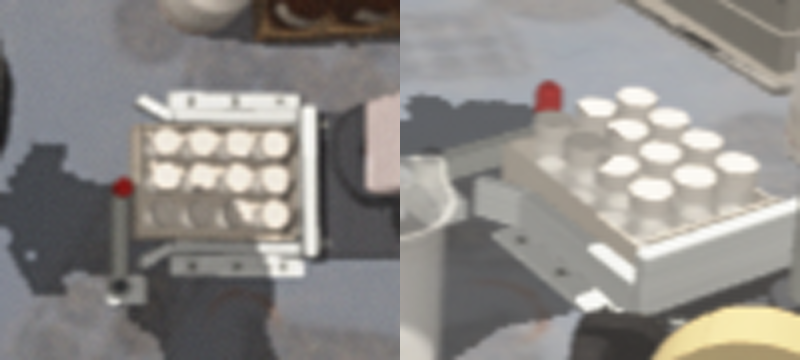

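The tray is home between the rails: in the left panel its right edge, at px 298, meets the stop at px 303. The latch arm lies straight across behind it, with the peg at px (123,187). Bottles and beaker are unmoved and the arm is clear.

```bash
python3 -c "
from station import *
print(finish_job())"
```

```text
the job is handed in; nothing more can be done
None
```

The tray is home against the buffers between the rails, the latch is fully shut behind it, nothing else was moved, and the job was handed in at about 33 s.

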